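# Slide the top ceramic plate off the stack and plug it into the test cell

### The job

Slide the top ceramic membrane plate off the stack, out through the open end of the rack, then take it over to the test cell and, lying flat on the two rails, push its end fully home into the slot of the manifold head. The plates are brittle: touch down slowly, and press, lay down and push with no more than about 15 newtons. Leave the three plates below lying where they are in the rack, and do not knock the things standing around.

Things in the scene. Friction and masses are not known exactly. Their poses are not given: they have to be found in the camera images.
- rack: Sheet steel rack, fixed on levelling screws that hold its foot flanges 2 to 9 mm above the bench. Origin: centre of its footprint at the flanges' underside, z up; heights count from there. Long axis y: open at the -y end, 3 mm walls at +y and both sides (60 mm high, 63 mm apart inside, y = -61 to +65 mm). On its floor, 26 mm up, four plates lie in one stack, long side along y, centred.
- rack_mouth (a point): Middle of the rack's open end, at y = -60 mm of the rack, 54 mm up, level with the top plate's centre; axes as the rack's. Two black sprung upright pins (10 mm thick, 4 mm higher than the top plate, 34 mm either side of here, reaching 9 mm outwards) keep the plates in. A plate pushed out along -y spreads them by about 1 mm each, against 3 to 6 N; then it slides easily. Beyond them is only bench.
- plate_1_centre (a point): Centre of the top plate: off-white ceramic, 60 (x) x 120 (y) x 8 mm, about 0.15 kg, small holes in both end faces; axes as the rack's at the start, 54 mm above the rack's origin (upper face 58 mm). Plates slide easily on each other: a steady 12 to 15 N down on its rear half (+y) drags it out, less slips. 54 mm out it still rests on the stack, its sides free to grip. Either end fits the cell.
- plate_2_centre (a point): Centre of the second plate, same size, directly below the top one (underside 42 mm above the rack's origin).
- plate_3_centre (a point): Centre of the third plate, same size (underside 34 mm above the rack's origin).
- plate_4_centre (a point): Centre of the lowest plate, same size (underside 26 mm above the rack's origin).
- cell: Test cell, screwed down; origin: centre of its base plate (104 x 170 x 8 mm, long along y) on the bench, z up. Two white rails along y, 10 mm wide, at x = -15 and +15 mm, from y = -35 to +66 mm, tops 36 mm above the bench. At the -y end a dark grey manifold head, 92 mm wide, 62 mm high, y = -75 to -35 mm, with a slot in its +y face, 12 mm deep.
- slot_end (a point): Middle of the slot's bottom face, 40 mm above the bench; axes as the cell's. The slot is 64 mm wide, 11 mm high, level with the rails, its mouth 12 mm from here along +y, flared. A plate that is home has its centre 60 mm from here along +y, at this height, and lies flat on the rails.
- seal_bead (a point): Middle of the black sprung seal bead that hangs across the slot's roof just inside the mouth, down to 7 mm above the rails. A plate that lies on the rails lifts it by 1 mm when pushed in along -y, against 2 to 8 N; about 8 mm further on it stops hard at the slot's bottom. The seal's friction holds it there.
- grease_tub_mid (a point): Middle of a white tub with a blue lid, 50 mm across, 46 mm high, standing near the work; to be left alone.
- glue_bottle_mid (a point): Middle of a white glue bottle with a red nozzle, 37 mm across, 105 mm high; to be left alone.
- tape_roll_mid (a point): Middle of a roll of pale tape lying flat, 75 mm across, 24 mm high; to be left alone.

How it is judged:
On the way:
1. the top plate has been slid at least 30 mm out through the rack's open end, still lying flat on the stack (not lifted out) (y of plate_1_centre in the frame of rack between -0.09 and -0.03 m and z of plate_1_centre in the frame of rack between 0.047 and 0.06 m and angle between plate_1_centre's own z axis and vertical below 0.15 rad), for 0.1 s.
At the end, for the whole second after the job is handed in: The plate's end is at the bottom of the slot (within 1.6 mm), the plate flat on the rails and in line with the cell, let go; the three lower plates lie in the rack within 6 mm of where they were; tub, bottle and tape within 20 mm (y of plate_1_centre in the frame of slot_end between 0.055 and 0.0616 m and x of plate_1_centre in the frame of slot_end between -0.004 and 0.004 m and z of plate_1_centre in the frame of slot_end between -0.002 and 0.002 m and angle between the y axis of plate_1_centre and the y axis of cell, either way round below 0.06 rad and angle between plate_1_centre's own z axis and vertical below 0.03 rad and distance of each of plate_2_centre, plate_3_centre, plate_4_centre from where it was at the start of the episode below 0.006 m and distance of each of grease_tub_mid, glue_bottle_mid, tape_roll_mid from where it was at the start of the episode below 0.02 m); the robot touches nothing.
It fails at once if the top plate is pressed on the one below with over 30 N (contact force between plate_1 and plate_2 above 30 N).
It fails at once if the plate is pressed, pushed or dropped on the test cell with over 32 N (contact force between plate_1 and cell above 32 N).
It fails at once if a lower plate is dragged over 6 mm (distance of any of plate_2_centre, plate_3_centre, plate_4_centre from where it was at the start of the episode above 0.006 m).
It fails at once if a bystander is knocked over 20 mm from its place (distance of any of grease_tub_mid, glue_bottle_mid, tape_roll_mid from where it was at the start of the episode above 0.02 m).
It also fails if it takes over 70 s, if anything falls off the work surface, if the arm or the gripper's body presses on something with over 40 N, if the wrist force passes 120 N, or if a joint passes its speed limit or range.

### The arm

A 7-joint arm with a two-finger parallel gripper is mounted at the origin on a cart in front of the work surface, level with it; the furniture and walls round the work are solid. World frame = base frame: x ahead of the robot, y to its left, z up, the work surface at z = 0. Lengths are in m, angles in rad, forces in N, time in s.
With the tool pointing down it reaches from about 0.4 to 0.85 m from the base axis. Payload 4.5 kg.
Tool frame: the origin (TCP) lies on the centre line of the jaws, within the pads' length; the fingertips stand 17 mm ahead of it and the grasp point (between the pads) lies 2 mm behind it (r.tip_reach is the distance from the TCP to the fingertips, in m); z points along the fingers, y is the line along which they close (so a half turn about z gives the same grasp; the last joint's range is limited). The gripper opens to 88 mm and grips with 3 to 60 N. Pads are 18 mm wide; open, the fingers measure 123 mm over their backs; the gripper's body (75 mm by 187 mm) begins 45 mm behind the grasp point.
Start: joints at [-1.148, 0.689, -0.195, 1.565, 0.157, 0.902, -0.215], TCP at [0.237, 0.578, 0.256] pointing down, gripper open.
Joint ranges: [-3.01, 3.01], [-0.46, 2.08], [-1.47, 1.51], [0.13, 2.56], [-1, 4.14], [0.04, 2.09], [-2.66, 2.66]. Speed limits (rad/s): [2.57, 2.57, 3.14, 3.14, 3.14, 3.14, 3.14].

### API

Orientations are given as a unit quaternion [x, y, z, w].
In Python, from plant import r gives the robot as it stands.
- The arm moves only by the tool step_arm, never from a script. Its argument "steps" is a list of rows, each a list of 7 numbers: the shift along the tool's x, y, z in cm, then the turn, a rotation vector about the tool's x, y, z in degrees, then the gripper's target within -1 to 1 (shut at 1, half-way at 0, fully open at -1). A call has 1 to 8 rows; each row shifts and turns the commanded pose from where the row before left it, along the tool's axes as they then stand; what a row does not reach is not made up. A row lasts 1/8 s, in which the tool goes at most 62.5 mm and 10.7 degrees, less where a joint would pass 70% of its speed; a pose out of reach is approached as far as the arm can. A call with a gripper value outside its range is refused whole. The fingers move at their own pace and stop on an object; "force" is the grip in N (left out, the last holds). Time passes only in rows, so rows that do not move let the fingers close. It gives the time, the measured TCP pose, the force, the opening and the grip force at its end, in the units of the state.
- r.get_state(): the state, without advancing time (a new reading comes with each control period).
- r.snapshot(name): name is "scene" or "top" or "wrist"; returns a dict with "pixels" (480x640x3 uint8, red, green, blue), "fx", "fy", "cx", "cy" (pixels), "dist_coeffs" ([k1, k2, p1, p2, k3] as OpenCV has them; the pictures are not rectified), "cam_to_world" (4x4, takes a point from camera to world coordinates). Camera axes: x right, y down, z forward; pixel columns grow to the right and rows downward; lengths in m; the calibration is good to about 2 mm. A picture is of the moment at which its call begins. There is no depth.
- r.finish_job(): hands the job in; it is judged then, once.
The state is a dict: "clock": time; "q": joint angles; "qd": joint speeds; "joint_torque": joint torques, N m; "tool_pos": TCP position; "eef_rot": TCP orientation; "contact_force": force on the tool from outside, world axes, zero at the start; "moment": the same for the moment, N m; "opening": opening from 0.0 (shut) to 1.0 (fully open); "finger_force": force on a finger pad.
Only numpy, scipy, OpenCV 4.12 (cv2) and the standard library are available. Lean on these libraries where they do the work, as an engineer would, in place of code of your own. Each camera call takes 0.05 s, during which the arm holds its last target. There are 200 camera calls.

## Working session

There is one attempt and no reset: what is moved stays moved. The work goes in short steps, Python scripts to look and compute and a tool call to move; the robot and the scene stay as the last step left them, time stands still between calls to the robot, and variables do not carry over. Pictures are saved under pics/ and viewed, at most 10 in all, crops included, and the job is handed in when it is done.

Besides the shell and the picture viewer there is one more tool, called after "Call:" as name([rows], argument=value, ...), one row to a line, values as JSON. step_arm: Moves the arm, as the interface text tells. Its arguments: {"type":"object","properties":{"steps":{"type":"array","items":{"type":"array","items":{"type":"number"}}},"force":{"type":"number"}},"required":["steps"]}

```bash
mkdir -p pics; cat > h.py <<'E'
import numpy as np,cv2
from plant import r
from scipy.spatial.transform import Rotation as R
def snap(n,f):
    s=r.snapshot(n);cv2.imwrite('pics/'+f+'.png',s['pixels'][:,:,::-1])
    import pickle;pickle.dump(s,open('pics/'+f+'.pkl','wb'));return s
def load(f):
    import pickle;return pickle.load(open('pics/'+f+'.pkl','rb'))
def pt(s,u,v,z):
    K=np.array([[s['fx'],0,s['cx']],[0,s['fy'],s['cy']],[0,0,1]])
    p=cv2.undistortPoints(np.array([[[u,v]]],float),K,np.array(s['dist_coeffs']))[0,0]
    T=np.array(s['cam_to_world']);d=T[:3,:3]@[p[0],p[1],1];o=T[:3,3]
    return o+d*(z-o[2])/d[2]
def proj(s,P):
    K=np.array([[s['fx'],0,s['cx']],[0,s['fy'],s['cy']],[0,0,1]])
    T=np.linalg.inv(np.array(s['cam_to_world']))
    return cv2.projectPoints(np.atleast_2d(P).astype(float),cv2.Rodrigues(T[:3,:3])[0],T[:3,3],K,np.array(s['dist_coeffs']))[0][:,0]
E
python3 - <<'E'
from h import *
for n in ['scene','top']:
    s=snap(n,n+'0');print(n,np.round(s['cam_to_world'],3).tolist(),s['fx'])
st=r.get_state();print(st['tool_pos'],st['eef_rot'],st['contact_force'],st['opening'],r.tip_reach)
E
```

```text
scene [[0.705, -0.472, 0.53, 0.084], [-0.709, -0.485, 0.511, -0.641], [0.016, -0.736, -0.677, 0.68], [0.0, 0.0, 0.0, 1.0]] 590.235085202266
top [[0.012, -0.993, 0.116, 0.498], [-1.0, -0.013, -0.008, -0.195], [0.01, -0.115, -0.993, 0.917], [0.0, 0.0, 0.0, 1.0]] 561.7946947319098
[0.2367862  0.57783708 0.25498067] [ 1.93145856e-01  9.81169710e-01 -8.19835518e-04 -8.29330611e-05] [-0.1659516   0.48927385  0.25426543] 1.0013838444151217 0.017
```

View pics/scene0.png

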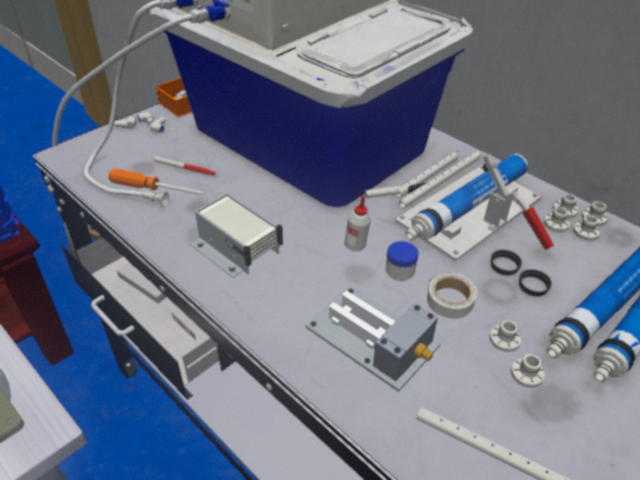

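View pics/top0.png

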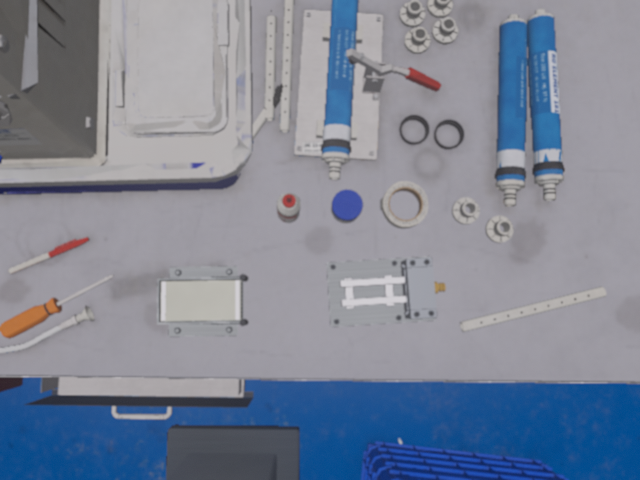

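The rack is at about (201,300) in the top view, with its open end and pins to the right (toward world -y). The cell is at about (382,291), head at right and rails facing the rack. I'll enlarge both.

```bash
python3 - <<'E'
from h import *
i=cv2.imread('pics/top0.png')
a=i[255:345,145:265];b=i[245:335,320:440]
o=np.vstack([cv2.resize(a,None,fx=3.3*1,fy=3.3,interpolation=cv2.INTER_CUBIC)])
o=np.hstack([o,cv2.resize(b,None,fx=3.3,fy=3.3,interpolation=cv2.INTER_CUBIC)])
print(o.shape);cv2.imwrite('pics/c0.png',o)
E
```

```text
(297, 792, 3)
```

View pics/c0.png

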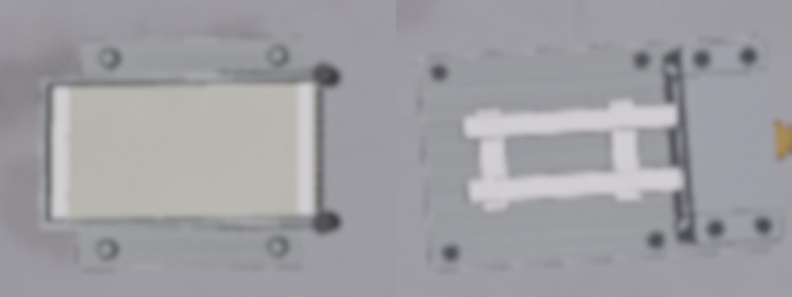

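```bash
python3 - <<'E'
from h import *
s=load('top0')
A=lambda u,v,z:pt(s,145+u/3.3-.35,255+v/3.3-.35,z)
B=lambda u,v,z:pt(s,320+(u-396)/3.3-.35,245+v/3.3-.35,z)
for z in (.060,.067):
    c=[A(*p,z) for p in((52,85),(320,84),(320,217),(50,218))]
    print('plate',np.round(c,4).tolist(),np.mean(c,0),[np.linalg.norm(c[i]-c[i-1]) for i in range(4)])
c=[A(*p,.065) for p in((326,75),(327,222))];print('pins',c)
c=[B(*p,.036) for p in((464,127),(677,115),(683,179),(470,190))]
print('rails',np.round(c,4).tolist(),np.mean(c,0))
d=c[1]-c[0]+c[2]-c[3];print('dir deg',np.degrees(np.arctan2(d[0],-d[1])),np.linalg.norm(c[0]-c[3]))
E
```

```text
plate [[0.5356, 0.0279, 0.06], [0.5376, -0.0956, 0.06], [0.4769, -0.0972, 0.06], [0.4749, 0.0262, 0.06]] [ 0.50625149 -0.03467026  0.06      ] [np.float64(0.06075224944239303), np.float64(0.12344423180872591), np.float64(0.06080128841910067), np.float64(0.12336957324885658)]
plate [[0.5353, 0.026, 0.067], [0.5373, -0.0964, 0.067], [0.477, -0.098, 0.067], [0.4751, 0.0244, 0.067]] [ 0.50618161 -0.03598006  0.067     ] [np.float64(0.06025596137141111), np.float64(0.12243580989446755), np.float64(0.060304599746340566), np.float64(0.12236176122399323)]
pins [array([ 0.54157315, -0.09879387,  0.065     ]), array([ 0.47477394, -0.10096972,  0.065     ])]
rails [[0.536, -0.2472, 0.036], [0.5429, -0.3486, 0.036], [0.5126, -0.3512, 0.036], [0.5063, -0.2502, 0.036]] [ 0.52442913 -0.29930809  0.036     ]
dir deg 3.763176365255651 0.029858620101122033
```

Call:
step_arm([
  [0,0,0,0,0,9.5,1],
  [0,0,0,0,0,9.5,1],
  [0,0,0,0,0,9.5,1],
  [0,0,0,0,0,9.5,1],
  [0,0,0,0,0,9.5,1],
  [0,0,0,0,0,9.5,1],
  [0,0,0,0,0,9.5,1],
])

```text
clock: 0.98
tool_pos: [0.2367, 0.5781, 0.2553]
eef_rot: [0.701, 0.713, -0.0, 0.0]
contact_force: [0.9, 0.8, 0.2]
opening: 0.231
finger_force: 0.0
```

```bash
cat >> h.py <<'E'
def go(x,y,z,yaw=None):
    st=r.get_state();M=R.from_quat(st['eef_rot']).as_matrix();p=np.array(st['tool_pos'])
    ya=np.degrees(np.arctan2(M[1,1],M[0,1]))
    print('t',round(st['clock'],2),'pos',p.round(4),'yaw',round(ya,2),'tilt',M[:,2].round(4),'F',np.round(st['contact_force'],1),'shift cm',(M.T@(np.array([x,y,z])-p)*100).round(2),'turn',None if yaw is None else round(ya-yaw,2))
E
python3 - <<'E'
from h import *
go(.506,-.10,.25,1.3)
s=load('top0')
print('bottle',pt(s,288,204,.095),'tub',pt(s,347,205,.046),'tape',pt(s,405,204,.024))
E
```

```text
t 0.97 pos [0.2367 0.5781 0.2553] yaw 0.92 tilt [-5.e-04 -9.e-04 -1.e+00] F [0.9 0.8 0.2] shift cm [-68.23  25.84   0.58] turn -0.38
bottle [ 0.64966757 -0.16541189  0.095     ] tub [ 0.65841169 -0.25648947  0.046     ] tape [ 0.66542041 -0.35184049  0.024     ]
```

Call:
step_arm([
  [-5.7,2.15,0,0,0,0,1],
  [-5.7,2.15,0,0,0,0,1],
  [-5.7,2.15,0,0,0,0,1],
  [-5.7,2.15,0,0,0,0,1],
  [-5.7,2.15,0,0,0,0,1],
  [-5.7,2.15,0,0,0,0,1],
])

```text
clock: 1.72
tool_pos: [0.3736, 0.2374, 0.2556]
eef_rot: [0.699, 0.715, 0.0, 0.0]
contact_force: [0.8, 1.0, -0.4]
opening: 0.001
finger_force: 0.0
```

Call:
step_arm([
  [-5.7,2.15,0,0,0,0,1],
  [-5.7,2.15,0,0,0,0,1],
  [-5.7,2.15,0,0,0,0,1],
  [-5.7,2.15,0,0,0,0,1],
  [-5.7,2.15,0,0,0,0,1],
  [-5.5,2.15,0,0,0,0,1],
  [0,0,0,0,0,0,1],
])

```text
clock: 2.6
tool_pos: [0.5102, -0.1038, 0.2555]
eef_rot: [0.703, 0.711, -0.001, 0.001]
contact_force: [0.3, 0.2, -0.6]
opening: 0.005
finger_force: 0.0
```

```bash
python3 - <<'E'
from h import *
go(.506,-.10,.25,1.3)
snap('wrist','w1')
E
```

```text
t 2.6 pos [ 0.5102 -0.1038  0.2555] yaw 0.69 tilt [ 0.0011 -0.003  -1.    ] F [ 0.3  0.2 -0.6] shift cm [ 0.39 -0.41  0.55] turn -0.61
```

View pics/w1.png

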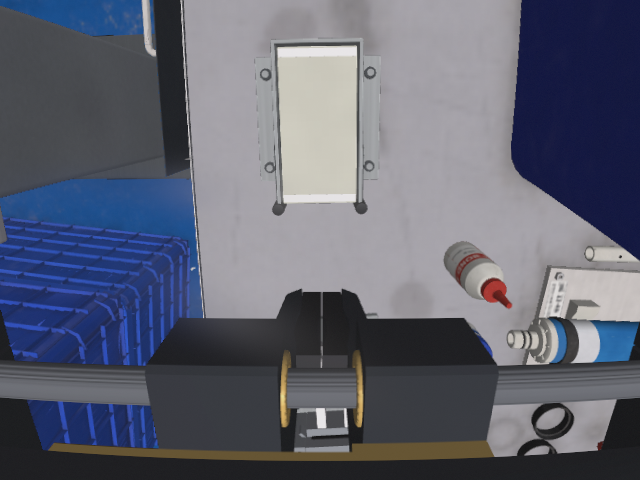

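The picture shows the plate with corners at about (279,46), (357,46), (356,203) and (281,203), and pin tops at (279,208) and (361,207). The bottle stands clear on the right.

```bash
python3 - <<'E'
from h import *
s=load('w1');print(np.round(s['cam_to_world'],3).tolist())
for z in (.060,.067):
    c=[pt(s,*p,z) for p in((279,46.5),(357,46.5),(356.5,203),(281,203))]
    print(np.round(c,4).tolist(),np.mean(c,0).round(4),[round(np.linalg.norm(c[i]-c[i-1]),4) for i in range(4)])
print([pt(s,*p,.067).round(4) for p in((279,208),(361,207))])
# back wall inner/outer top corners at z=.065
print([pt(s,*p,.065).round(4) for p in((272,40),(363,40))])
E
```

```text
[[1.0, 0.011, 0.004, 0.508], [0.012, -0.956, -0.292, -0.028], [0.001, 0.292, -0.957, 0.384], [0.0, 0.0, 0.0, 1.0]]
[[0.4762, 0.0264, 0.06], [0.5352, 0.0271, 0.06], [0.5388, -0.0937, 0.06], [0.4761, -0.0944, 0.06]] [ 0.5066 -0.0337  0.06  ] [np.float64(0.1209), np.float64(0.059), np.float64(0.1209), np.float64(0.0627)]
[[0.4769, 0.0253, 0.067], [0.5346, 0.0259, 0.067], [0.5382, -0.0923, 0.067], [0.4768, -0.093, 0.067]] [ 0.5066 -0.0335  0.067 ] [np.float64(0.1183), np.float64(0.0577), np.float64(0.1183), np.float64(0.0613)]
[array([ 0.4751, -0.0972,  0.067 ]), array([ 0.5419, -0.0956,  0.067 ])]
[array([0.4715, 0.0302, 0.065 ]), array([0.5391, 0.0309, 0.065 ])]
```

Call:
step_arm([
  [3.5,-0.1,4,0,0,-0.4,1],
  [3.5,-0.1,4,0,0,0,1],
  [3.5,-0.1,4,0,0,0,1],
  [0,0,3,0,0,0,1],
  [0,0,0,0,0,0,1],
])

```text
clock: 3.28
tool_pos: [0.5014, 0.0092, 0.1042]
eef_rot: [0.696, 0.718, -0.002, -0.002]
contact_force: [-0.4, -0.2, -0.3]
opening: 0.004
finger_force: 0.0
```

```bash
python3 - <<'E'
from h import *
go(.5058,.001,.084,1.1)
E
```

```text
t 3.27 pos [0.5014 0.0092 0.1042] yaw 1.83 tilt [-5.4e-03  7.0e-04 -1.0e+00] F [-0.4 -0.2 -0.3] shift cm [-0.83  0.42  2.01] turn 0.73
```

Call:
step_arm([
  [-0.7,0.4,0.8,0,0,0.7,1],
  [0,0,0.8,0,0,0,1],
  [0,0,0.1,0,0,0,1],
  [0,0,0,0,0,0,1],
])

```text
clock: 3.78
tool_pos: [0.5079, -0.0001, 0.089]
eef_rot: [0.702, 0.713, 0.0, 0.0]
contact_force: [1.2, 0.1, 1.6]
opening: 0.008
finger_force: 0.0
```

```bash
python3 - <<'E'
from h import *
go(.5058,.001,.084,1.1)
E
```

```text
t 3.77 pos [ 5.079e-01 -1.000e-04  8.900e-02] yaw 0.9 tilt [ 3.e-04  2.e-04 -1.e+00] F [1.2 0.1 1.6] shift cm [ 0.11 -0.21  0.5 ] turn -0.2
```

Call:
step_arm([
  [0,0,0.1,0,0,0,1],
  [0,0,0.1,0,0,0,1],
  [0,0,0.1,0,0,0,1],
  [0,0,0,0,0,0,1],
])

```text
clock: 4.28
tool_pos: [0.5079, 0.0001, 0.0856]
eef_rot: [0.701, 0.713, -0.0, -0.0]
contact_force: [-0.0, -0.2, 0.4]
opening: 0.007
finger_force: 0.0
```

Call:
step_arm([
  [0,0,0.1,0,0,0,1],
  [0,0,0.1,0,0,0,1],
  [0,0,0,0,0,0,1],
])

```text
clock: 4.65
tool_pos: [0.5078, 0.0001, 0.0836]
eef_rot: [0.701, 0.713, -0.0, -0.0]
contact_force: [0.0, 0.2, -0.6]
opening: 0.004
finger_force: 0.0
```

Call:
step_arm([
  [0,0,0.1,0,0,0,1],
  [0,0,0.1,0,0,0,1],
  [0,0,0,0,0,0,1],
])

```text
clock: 5.03
tool_pos: [0.5079, 0.0001, 0.082]
eef_rot: [0.701, 0.713, 0.0, 0.0]
contact_force: [-1.1, -0.0, 4.3]
opening: 0.004
finger_force: 2.3
```

Call:
step_arm([
  [0,0,0.05,0,0,0,1],
  [0,0,0,0,0,0,1],
])

```text
clock: 5.28
tool_pos: [0.5079, 0.0001, 0.082]
eef_rot: [0.701, 0.713, 0.0, 0.0]
contact_force: [-1.8, 0.7, 9.4]
opening: 0.002
finger_force: 5.0
```

Call:
step_arm([
  [0,0,0.04,0,0,0,1],
  [0,0,0,0,0,0,1],
])

```text
clock: 5.52
tool_pos: [0.5079, 0.0001, 0.082]
eef_rot: [0.701, 0.713, 0.0, 0.0]
contact_force: [-1.5, 0.5, 14.8]
opening: 0.005
finger_force: 7.1
```

Call:
step_arm([
  [-0.15,0,0,0,0,0,1],
  [-0.15,0,0,0,0,0,1],
  [-0.15,0,0,0,0,0,1],
  [-0.15,0,0,0,0,0,1],
])

```text
clock: 6.02
tool_pos: [0.5089, -0.0027, 0.082]
eef_rot: [0.7, 0.714, 0.002, -0.001]
contact_force: [-1.4, 6.0, 12.4]
opening: 0.006
finger_force: 6.5
```

Call:
step_arm([
  [-0.1,0,0.015,0,0,0,1],
  [-0.1,0,0,0,0,0,1],
  [-0.1,0,0,0,0,0,1],
])

```text
clock: 6.4
tool_pos: [0.5094, -0.0059, 0.082]
eef_rot: [0.7, 0.714, 0.002, -0.0]
contact_force: [-0.4, 6.0, 14.2]
opening: 0.002
finger_force: 7.1
```

Call:
step_arm([
  [-0.2,0,0,0,0,0,1],
  [-0.2,0,0,0,0,0,1],
  [-0.2,0,0,0,0,0,1],
  [-0.2,0,0,0,0,0,1],
])

```text
clock: 6.9
tool_pos: [0.5096, -0.014, 0.082]
eef_rot: [0.7, 0.714, 0.002, -0.0]
contact_force: [-1.1, 5.7, 14.3]
opening: 0.007
finger_force: 7.0
```

```bash
python3 - <<'E'
from h import *
go(.5058,.001,.084,1.1)
a=snap('scene','s1');b=snap('top','t1')
i=cv2.imread('pics/s1.png')[170:290,170:310];j=cv2.imread('pics/t1.png')[245:355,145:285]
cv2.imwrite('pics/c1.png',np.hstack([cv2.resize(i,(400,343),interpolation=2),cv2.resize(j,(400,343),interpolation=2)]))
E
```

```text
t 6.9 pos [ 0.5096 -0.014   0.082 ] yaw 1.09 tilt [ 0.0034  0.0036 -1.    ] F [-1.1  5.7 14.3] shift cm [ 1.51 -0.35 -0.2 ] turn -0.01
```

View pics/c1.png

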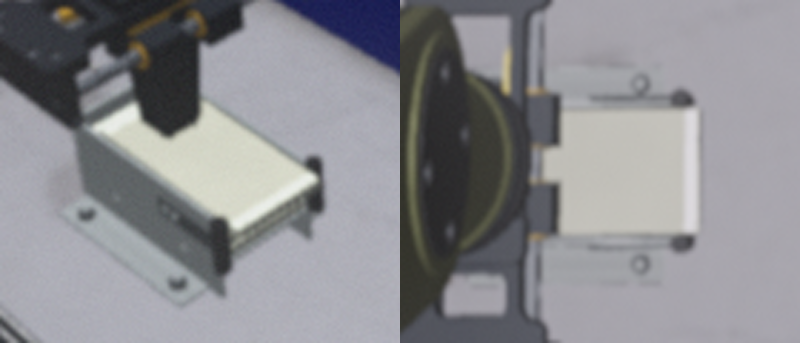

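The plate is already about 10 mm out past the pins, lying flat and moving with the finger.

Call:
step_arm([
  [-0.25,-0.01,0,0,0,0,1],
  [-0.25,-0.01,0,0,0,0,1],
  [-0.25,-0.01,0,0,0,0,1],
  [-0.25,-0.01,0,0,0,0,1],
  [-0.25,-0.01,0,0,0,0,1],
  [-0.25,-0.01,0,0,0,0,1],
])

```text
clock: 7.75
tool_pos: [0.5096, -0.0292, 0.082]
eef_rot: [0.7, 0.714, 0.003, 0.0]
contact_force: [-0.2, 6.8, 13.9]
opening: 0.007
finger_force: 6.8
```

Call:
step_arm([
  [-0.25,-0.01,0,0,0,0,1],
  [-0.25,-0.01,0,0,0,0,1],
  [-0.25,-0.01,0,0,0,0,1],
  [-0.25,-0.01,0,0,0,0,1],
  [-0.25,-0.01,0,0,0,0,1],
  [-0.25,-0.01,0,0,0,0,1],
])

```text
clock: 8.5
tool_pos: [0.5094, -0.0443, 0.082]
eef_rot: [0.7, 0.714, 0.003, 0.0]
contact_force: [0.4, 5.2, 14.5]
opening: 0.004
finger_force: 6.7
```

```bash
python3 - <<'E'
from h import *
go(.5058,.001,.084,1.1)
a=snap('scene','s2');b=snap('top','t2')
i=cv2.imread('pics/s2.png')[170:290,170:310];j=cv2.imread('pics/t2.png')[245:355,175:315]
cv2.imwrite('pics/c2.png',np.hstack([cv2.resize(i,(400,343),interpolation=2),cv2.resize(j,(400,343),interpolation=2)]))
E
```

```text
t 8.5 pos [ 0.5094 -0.0443  0.082 ] yaw 1.08 tilt [ 0.0044  0.0032 -1.    ] F [ 0.4  5.2 14.5] shift cm [ 4.53 -0.27 -0.19] turn -0.02
```

View pics/c2.png

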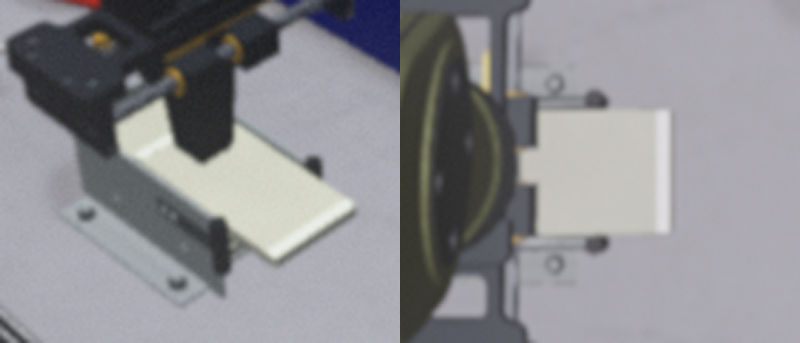

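Call:
step_arm([
  [-0.24,-0.02,0,0,0,0,1],
  [-0.24,-0.02,0,0,0,0,1],
  [-0.24,-0.02,0,0,0,0,1],
  [-0.24,-0.02,0,0,0,0,1],
  [-0.24,0,0,0,0,0,1],
  [0,0,0,0,0,0,1],
])

```text
clock: 9.35
tool_pos: [0.509, -0.0568, 0.082]
eef_rot: [0.701, 0.714, 0.003, 0.001]
contact_force: [0.3, 4.5, 13.2]
opening: 0.007
finger_force: 6.4
```

```bash
python3 - <<'E'
from h import *
go(.5058,.001,.084,1.1)
b=snap('top','t3')
g=b['pixels'].astype(int).sum(2)
for s,nm in((load('top0'),'0'),(load('t2'),'2'),(b,'3')):
    g=s['pixels'].astype(int).sum(2)
    for v in (285,300,315):
        row=g[v,230:310];k=[u for u in range(len(row)-1) if row[u]-row[u+1]>60];print(nm,v,[230+x for x in k])
for u in(242.,268.8):print(pt(b,u,300,.065))
E
```

```text
t 9.35 pos [ 0.509  -0.0568  0.082 ] yaw 1.05 tilt [ 0.0048  0.0026 -1.    ] F [ 0.3  4.5 13.2] shift cm [ 5.79 -0.21 -0.19] turn -0.05
0 285 [239, 240]
0 300 [239, 240]
0 315 [239, 240]
2 285 [268, 269]
2 300 [268, 269]
2 315 [268, 269]
3 285 [276]
3 300 [276, 277]
3 315 [276, 277]
[ 0.50747212 -0.0975086   0.065     ]
[ 0.50797067 -0.13787808  0.065     ]
```

Call:
step_arm([
  [0,0,-0.3,0,0,0,1],
  [0,0,-2,0,0,0,1],
  [0,0,-3,0,0,0,-1],
  [-2,-0.1,0,0,0,0,-1],
  [-2,-0.1,0,0,0,0,-1],
  [-2.1,0,0,0,0,0,-1],
  [0,0,0,0,0,0,-1],
  [0,0,0,0,0,0,-1],
])

```text
clock: 10.4
tool_pos: [0.5056, -0.119, 0.1335]
eef_rot: [0.701, 0.713, 0.0, -0.001]
contact_force: [0.4, -0.3, 0.5]
opening: 0.661
finger_force: 0.0
```

```bash
python3 - <<'E'
from h import *
go(.508,-.118,.059,1.1)
s=snap('wrist','w2');b=snap('scene','s3')
i=cv2.imread('pics/s3.png')[170:290,170:330]
cv2.imwrite('pics/c3.png',np.hstack([cv2.resize(i,(400,300),interpolation=2),cv2.resize(cv2.imread('pics/w2.png'),(400,300),interpolation=2)]))
E
```

```text
t 10.4 pos [ 0.5056 -0.119   0.1335] yaw 0.96 tilt [-6.e-04  9.e-04 -1.e+00] F [ 0.4 -0.3  0.5] shift cm [0.09 0.24 7.45] turn -0.14
```

View pics/c3.png

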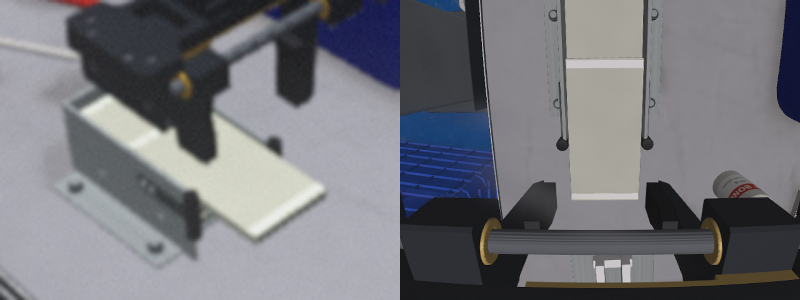

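```bash
python3 - <<'E'
from h import *
s=load('w2')
for p in((274,317.5),(381,317.5),(165*1.6,94),(243*1.6,94),(162*1.6,144*1.6),(247*1.6,144*1.6)):print(p,pt(s,*p,.065).round(4))
E
```

```text
(274, 317.5) [ 0.4792 -0.1477  0.065 ]
(381, 317.5) [ 0.5384 -0.1468  0.065 ]
(264.0, 94) [ 0.4764 -0.031   0.065 ]
(388.8, 94) [ 0.5354 -0.03    0.065 ]
(259.2, 230.4) [ 0.4726 -0.0979  0.065 ]
(395.20000000000005, 230.4) [ 0.5427 -0.0967  0.065 ]
```

Call:
step_arm([
  [0.1,0.22,0,0,0,-0.3,-1],
  [0,0,0,0,0,0,-1],
  [0,0,0,0,0,0,-1],
  [0,0,1.5,0,0,0,-1],
  [0,0,2,0,0,0,-1],
  [0,0,2,0,0,0,-1],
  [0,0,1.5,0,0,0,-1],
  [0,0,0.4,0,0,0,-1],
])

```text
clock: 11.5
tool_pos: [0.5073, -0.1188, 0.0584]
eef_rot: [0.699, 0.715, -0.001, -0.001]
contact_force: [-0.6, 0.3, 0.0]
opening: 0.998
finger_force: 0.0
```

```bash
python3 - <<'E'
from h import *
go(.508,-.118,.059,1.3)
E
```

```text
t 11.5 pos [ 0.5073 -0.1188  0.0584] yaw 1.23 tilt [-2.e-03  4.e-04 -1.e+00] F [-0.6  0.3  0. ] shift cm [ 0.08  0.07 -0.06] turn -0.07
```

Call:
step_arm([
  [0,0.05,0,0,0,0,1],
  [0,0,0,0,0,0,1],
  [0,0,0,0,0,0,1],
  [0,0,0,0,0,0,1],
  [0,0,0,0,0,0,1],
  [0,0,0,0,0,0,1],
], force=40)

```text
clock: 12.25
tool_pos: [0.5089, -0.1191, 0.0599]
eef_rot: [0.7, 0.715, 0.0, 0.0]
contact_force: [0.6, -0.3, 2.6]
opening: 0.669
finger_force: 40.0
```

Call:
step_arm([
  [0,0,-0.2,0,0,0,1],
  [0,0,-0.4,0,0,0,1],
  [0,0,-0.8,0,0,0,1],
  [0,0,-1.5,0,0,0,1],
  [0,0,-2,0,0,0,1],
  [0,0,-2,0,0,0,1],
  [0,0,-1,0,0,0,1],
  [0,0,0,0,0,0,1],
])

```text
clock: 13.25
tool_pos: [0.5088, -0.119, 0.1395]
eef_rot: [0.7, 0.715, 0.0, 0.001]
contact_force: [0.3, -1.0, -2.0]
opening: 0.671
finger_force: 40.0
```

```bash
python3 - <<'E'
from h import *
go(.508,-.118,.059,1.3)
s=snap('wrist','w3');b=snap('scene','s4')
i=cv2.imread('pics/top0.png')[250:330,325:445];j=cv2.imread('pics/scene0.png')[280:392,300:448]
k=np.hstack([cv2.resize(cv2.imread('pics/s4.png')[130:280,170:370],(400,300)),cv2.resize(cv2.imread('pics/w3.png'),(400,300))])
cv2.imwrite('pics/c4.png',np.vstack([np.hstack([cv2.resize(i,(420,280),interpolation=2),np.pad(cv2.resize(j,(370,280),interpolation=2),((0,0),(0,10),(0,0)))]),k]))
E
```

```text
t 13.25 pos [ 0.5088 -0.119   0.1395] yaw 1.22 tilt [ 1.4e-03 -2.0e-04 -1.0e+00] F [ 0.3 -1.  -2. ] shift cm [ 0.11 -0.08  8.05] turn -0.08
```

View pics/c4.png

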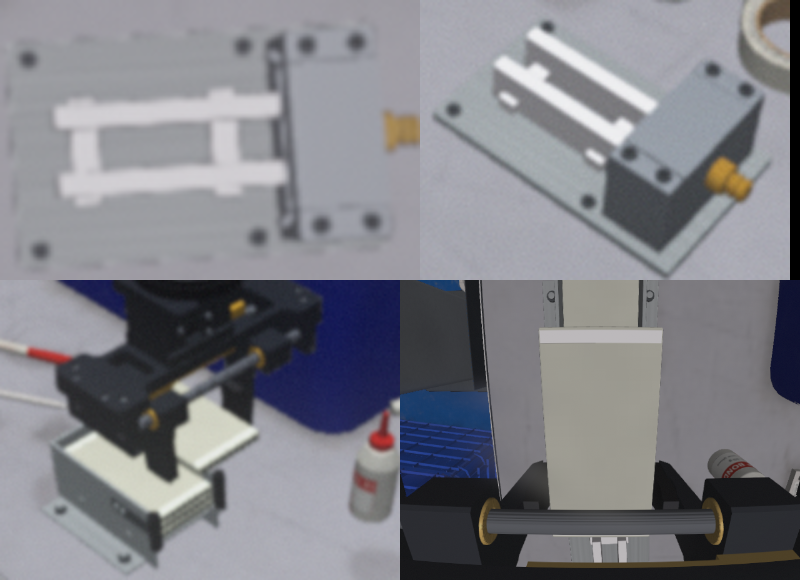

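The plate is held level, clear of the rack. The cell's rail, head and base corners are readable in both crops, so I'll fit its pose.

```bash
python3 - <<'E'
from h import *
from scipy.optimize import least_squares
t=load('top0');sc=load('scene0')
T=[((20,66,36),(54,105)),((10,66,36),(54,129)),((20,-35,36),(279,94)),((10,-35,36),(281,116)),((-10,66,36),(60,176)),((-20,66,36),(62,199)),((-10,-35,36),(285,160)),((-20,-35,36),(287,184)),((52,85,8),(10,40)),((-52,85,8),(17,268))]
S=[((20,66,36),(540,27)),((10,66,36),(527,33)),((-10,66,36),(507,56)),((-20,66,36),(494,63)),((-46,-35,62),(607,150)),((46,-35,62),(700,62)),((46,-75,62),(763,97)),((-52,85,8),(434,115)),((-52,-85,8),(667,274))]
def f(p,which):
    c,s_=np.cos(p[2]),np.sin(p[2]);o=[]
    for cam,L,g,nm in((t,T,lambda q:(325+q[0]/3.5-.36,250+q[1]/3.5-.36),'t'),(sc,S,lambda q:(300+(q[0]-420)/2.5-.3,280+q[1]/2.5-.3),'s')):
        if nm not in which: continue
        P=np.array([[p[0]+c*a[0]/1e3-s_*a[1]/1e3,p[1]+s_*a[0]/1e3+c*a[1]/1e3,a[2]/1e3] for a,_ in L])
        o.append(proj(cam,P)-np.array([g(q) for _,q in L]))
    return np.vstack(o).ravel()
for w in('t','s','ts'):
    R_=least_squares(f,[.526,-.315,.06],args=(w,),loss='soft_l1');p=R_.x
    print(w,p[:2].round(4),np.degrees(p[2]).round(2));
print(f(p,'ts').reshape(-1,2).round(1).tolist())
d=np.array([-np.sin(p[2]),np.cos(p[2])])
se=p[:2]-.047*d;print('slot_end',se,'home',se+.06*d,'dir',d)
w=load('w3')
for z in(.135,.1445,.154):
    a,b=pt(w,224,77,z),pt(w,419,77,z);print(z,a.round(4),b.round(4),np.linalg.norm(a-b))
E
```

```text
t [ 0.5253 -0.3146] 3.74
s [ 0.5247 -0.3153] 3.21
ts [ 0.5251 -0.3148] 3.47
[[0.5, 0.3], [0.9, -0.2], [0.4, 0.3], [0.3, 0.4], [-0.1, -0.8], [-0.4, -1.0], [-0.0, 0.6], [-0.1, 0.2], [-0.7, 0.5], [0.7, 0.0], [-1.0, -0.4], [-0.1, 0.8], [-0.9, -0.9], [-0.2, 0.1], [-0.0, 1.8], [3.0, -1.8], [1.7, -1.2], [-0.6, -2.3], [-0.1, 0.2]]
slot_end [ 0.52790514 -0.36173235] home [ 0.52427158 -0.30184247] dir [-0.06055937  0.9981646 ]
0.135 [ 0.4754 -0.0301  0.135 ] [ 0.5372 -0.0288  0.135 ] 0.06183972048860842
0.1445 [ 0.4776 -0.031   0.1445] [ 0.535  -0.0298  0.1445] 0.057427921511144266
0.154 [ 0.4798 -0.032   0.154 ] [ 0.5328 -0.0309  0.154 ] 0.05301612253368024
```

Call:
step_arm([
  [0,0,0,0,0,-2.2,1],
  [-3.1,0.08,0,0,0,0,1],
  [-3.1,0.08,0,0,0,0,1],
  [-3.1,0.08,0,0,0,0,1],
  [-3.1,0.08,0,0,0,0,1],
  [-3.1,0.08,0,0,0,0,1],
  [-3.2,0.06,0,0,0,0,1],
  [0,0,0,0,0,0,1],
])

```text
clock: 14.35
tool_pos: [0.5231, -0.3089, 0.1378]
eef_rot: [0.687, 0.727, -0.001, 0.0]
contact_force: [0.2, 0.6, -1.7]
opening: 0.672
finger_force: 40.0
```

Call:
step_arm([
  [0,0,1.5,0,0,0,1],
  [0,0,2,0,0,0,1],
  [0,0,2,0,0,0,1],
  [0,0,1.5,0,0,0,1],
  [0,0,0.6,0,0,0,1],
  [0,0,0,0,0,0,1],
  [0,0,0,0,0,0,1],
])

```text
clock: 15.22
tool_pos: [0.5247, -0.3056, 0.0632]
eef_rot: [0.686, 0.728, 0.0, 0.001]
contact_force: [-0.1, 0.1, -1.2]
opening: 0.671
finger_force: 40.0
```

```bash
python3 - <<'E'
from h import *
go(.5245,-.3058,.055,3.4)
s=snap('wrist','w4');b=snap('scene','s5');t=snap('top','t5')
k=np.hstack([cv2.resize(cv2.imread('pics/s5.png')[230:392,260:476],(400,300)),cv2.resize(cv2.imread('pics/w4.png'),(400,300))])
cv2.imwrite('pics/c5.png',k)
E
```

```text
t 15.22 pos [ 0.5247 -0.3056  0.0632] yaw 3.42 tilt [ 1.1e-03 -5.0e-04 -1.0e+00] F [-0.1  0.1 -1.2] shift cm [-0.02 -0.03  0.82] turn 0.02
```

View pics/c5.png

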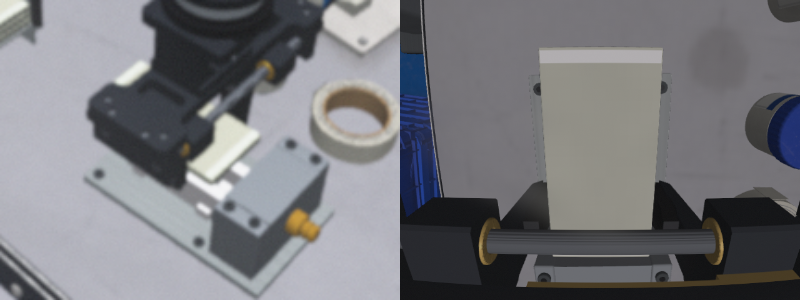

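Call:
step_arm([
  [0,0,0.5,0,0,0,1],
  [0,0,0.5,0,0,0,1],
  [0,0,0.3,0,0,0,1],
  [0,0,0.1,0,0,0,1],
  [0,0,0,0,0,0,1],
])

```text
clock: 16.0
tool_pos: [0.5243, -0.3053, 0.0485]
eef_rot: [0.686, 0.728, 0.0, -0.0]
contact_force: [0.4, -0.3, -1.9]
opening: 0.673
finger_force: 40.0
```

Call:
step_arm([
  [0,0,0.1,0,0,0,1],
  [0,0,0.1,0,0,0,1],
  [0,0,0.1,0,0,0,1],
  [0,0,0,0,0,0,1],
])

```text
clock: 16.5
tool_pos: [0.5242, -0.3053, 0.0456]
eef_rot: [0.686, 0.728, 0.0, -0.0]
contact_force: [0.7, 0.1, -0.8]
opening: 0.67
finger_force: 40.0
```

Call:
step_arm([
  [0,0,0.1,0,0,0,1],
  [0,0,0.1,0,0,0,1],
  [0,0,0.1,0,0,0,1],
  [0,0,0,0,0,0,1],
])

```text
clock: 17.0
tool_pos: [0.5242, -0.3053, 0.0425]
eef_rot: [0.686, 0.728, -0.0, -0.0]
contact_force: [0.6, -0.8, -2.2]
opening: 0.669
finger_force: 40.0
```

Call:
step_arm([
  [0,0,0.05,0,0,0,1],
  [0,0,0.05,0,0,0,1],
  [0,0,0,0,0,0,1],
])

```text
clock: 17.38
tool_pos: [0.5243, -0.3053, 0.0416]
eef_rot: [0.686, 0.728, 0.0, -0.0]
contact_force: [0.4, -0.3, -1.3]
opening: 0.672
finger_force: 40.0
```

Call:
step_arm([
  [0,0,0.05,0,0,0,1],
  [0,0,0.05,0,0,0,1],
  [0,0,0,0,0,0,1],
])

```text
clock: 17.75
tool_pos: [0.5242, -0.3053, 0.0406]
eef_rot: [0.686, 0.728, 0.0, -0.0]
contact_force: [-0.0, -0.1, -2.4]
opening: 0.668
finger_force: 40.0
```

Call:
step_arm([
  [0,0,0.05,0,0,0,1],
  [0,0,0.03,0,0,0,1],
  [0,0,0,0,0,0,1],
])

```text
clock: 18.12
tool_pos: [0.5243, -0.3053, 0.0398]
eef_rot: [0.686, 0.728, 0.0, -0.0]
contact_force: [0.5, -0.2, -1.8]
opening: 0.666
finger_force: 40.0
```

Call:
step_arm([
  [0,0,0.05,0,0,0,1],
  [0,0,0.03,0,0,0,1],
  [0,0,0,0,0,0,1],
])

```text
clock: 18.5
tool_pos: [0.5243, -0.3053, 0.0397]
eef_rot: [0.686, 0.728, 0.0, 0.0]
contact_force: [-0.9, 1.0, 4.7]
opening: 0.669
finger_force: 40.0
```

Call:
step_arm([
  [0,0,0.04,0,0,0,1],
  [0,0,0.02,0,0,0,1],
  [0,0,0,0,0,0,1],
])

```text
clock: 18.88
tool_pos: [0.5243, -0.3054, 0.0396]
eef_rot: [0.686, 0.728, 0.0, 0.0]
contact_force: [-2.9, 1.4, 9.6]
opening: 0.672
finger_force: 40.0
```

Call:
step_arm([
  [0,0,-0.09,0,0,0,1],
  [0,0,0,0,0,0,-0.6],
  [0,0,0,0,0,0,-0.6],
  [0,0,0,0,0,0,-0.6],
])

```text
clock: 19.38
tool_pos: [0.5243, -0.3053, 0.0391]
eef_rot: [0.686, 0.728, 0.0, -0.0]
contact_force: [-0.6, -0.4, 0.1]
opening: 0.803
finger_force: 0.0
```

Call:
step_arm([
  [0,0,0,0,0,0,1],
  [0,0,0,0,0,0,1],
  [0,0,0,0,0,0,1],
  [0,0,0,0,0,0,1],
], force=30)

```text
clock: 19.88
tool_pos: [0.5243, -0.3053, 0.0393]
eef_rot: [0.686, 0.728, 0.0, -0.0]
contact_force: [-0.4, 0.3, -0.7]
opening: 0.674
finger_force: 30.0
```

```bash
python3 - <<'E'
from h import *
go(.5279-.0606*.031,-.3617+.998*.031,.0397,3.4)
s=snap('wrist','w5');t=snap('top','t5b')
k=np.hstack([cv2.resize(cv2.imread('pics/t5b.png')[230:350,300:460],(400,300),interpolation=2),cv2.resize(cv2.imread('pics/w5.png'),(400,300))])
cv2.imwrite('pics/c6.png',k)
E
```

```text
t 19.88 pos [ 0.5243 -0.3053  0.0393] yaw 3.43 tilt [-0.e+00  1.e-04 -1.e+00] F [-0.4  0.3 -0.7] shift cm [-2.55  0.02 -0.04] turn 0.03
```

View pics/c6.png

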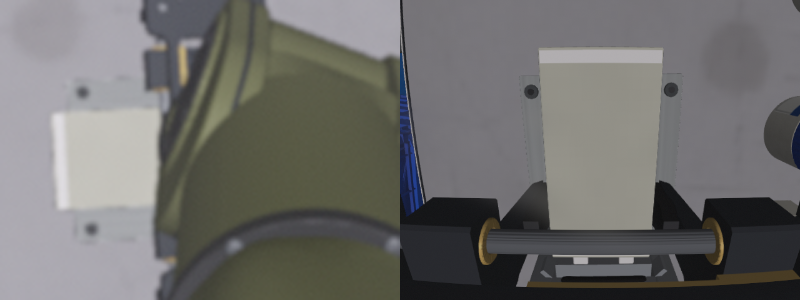

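Plate lies flat on the rails, centred between the base bolts (531 and 671, plate middle 601). Pushing in.

Call:
step_arm([
  [-0.2,0,0,0,0,0,1],
  [-0.2,0,0,0,0,0,1],
  [-0.2,0,0,0,0,0,1],
  [-0.2,0,0,0,0,0,1],
  [-0.2,0,0,0,0,0,1],
])

```text
clock: 20.6
tool_pos: [0.5249, -0.3155, 0.0393]
eef_rot: [0.686, 0.728, 0.0, -0.0]
contact_force: [-0.0, -0.6, -0.9]
opening: 0.669
finger_force: 30.0
```

Call:
step_arm([
  [-0.1,0,0,0,0,0,1],
  [-0.1,0,0,0,0,0,1],
  [-0.1,0,0,0,0,0,1],
])

```text
clock: 20.98
tool_pos: [0.5251, -0.3183, 0.0393]
eef_rot: [0.686, 0.728, 0.0, -0.0]
contact_force: [0.9, -0.0, -0.5]
opening: 0.672
finger_force: 30.0
```

Call:
step_arm([
  [-0.1,0,0,0,0,0,1],
  [-0.1,0,0,0,0,0,1],
])

```text
clock: 21.22
tool_pos: [0.5251, -0.32, 0.0392]
eef_rot: [0.686, 0.728, 0.0, -0.0]
contact_force: [-1.2, 3.2, 0.5]
opening: 0.675
finger_force: 30.0
```

Call:
step_arm([
  [-0.1,0,0,0,0,0,1],
  [-0.1,0,0,0,0,0,1],
])

```text
clock: 21.48
tool_pos: [0.5252, -0.3205, 0.0392]
eef_rot: [0.685, 0.728, 0.001, -0.001]
contact_force: [-0.1, 5.8, 2.0]
opening: 0.673
finger_force: 30.0
```

Call:
step_arm([
  [-0.1,0,0,0,0,0,1],
  [-0.05,0,0,0,0,0,1],
])

```text
clock: 21.72
tool_pos: [0.5255, -0.3232, 0.0393]
eef_rot: [0.685, 0.728, 0.0, -0.0]
contact_force: [0.9, 2.5, -1.0]
opening: 0.667
finger_force: 30.0
```

Call:
step_arm([
  [-0.1,0,0,0,0,0,1],
  [-0.1,0,0,0,0,0,1],
  [-0.1,0,0,0,0,0,1],
])

```text
clock: 22.1
tool_pos: [0.5255, -0.3271, 0.0393]
eef_rot: [0.686, 0.728, -0.0, 0.0]
contact_force: [0.1, 3.3, -1.2]
opening: 0.676
finger_force: 30.0
```

Call:
step_arm([
  [-0.1,0,0,0,0,0,1],
  [-0.05,0,0,0,0,0,1],
])

```text
clock: 22.35
tool_pos: [0.5255, -0.3285, 0.0392]
eef_rot: [0.686, 0.728, -0.0, -0.0]
contact_force: [-0.4, 3.2, -2.2]
opening: 0.674
finger_force: 30.0
```

Call:
step_arm([
  [-0.05,0,0,0,0,0,1],
  [-0.05,0,0,0,0,0,1],
])

```text
clock: 22.6
tool_pos: [0.5256, -0.3293, 0.0393]
eef_rot: [0.686, 0.728, -0.0, -0.0]
contact_force: [0.4, 2.9, -1.8]
opening: 0.672
finger_force: 30.0
```

Call:
step_arm([
  [-0.05,0,0,0,0,0,1],
  [0,0,0,0,0,0,1],
])

```text
clock: 22.85
tool_pos: [0.5256, -0.3293, 0.0393]
eef_rot: [0.686, 0.728, 0.0, -0.0]
contact_force: [-1.4, 3.4, -1.9]
opening: 0.67
finger_force: 30.0
```

Call:
step_arm([
  [-0.05,0,0,0,0,0,1],
  [0,0,0,0,0,0,1],
])

```text
clock: 23.1
tool_pos: [0.5255, -0.3293, 0.0392]
eef_rot: [0.685, 0.728, 0.0, -0.001]
contact_force: [-0.6, 5.2, -0.8]
opening: 0.672
finger_force: 30.0
```

Call:
step_arm([
  [-0.05,0,0,0,0,0,1],
  [0,0,0,0,0,0,1],
])

```text
clock: 23.35
tool_pos: [0.5256, -0.3294, 0.0393]
eef_rot: [0.685, 0.728, 0.0, -0.001]
contact_force: [-1.3, 5.5, -0.3]
opening: 0.678
finger_force: 30.0
```

Call:
step_arm([
  [-0.08,0,0,0,0,0,1],
  [-0.05,0,0,0,0,0,1],
  [0,0,0,0,0,0,1],
])

```text
clock: 23.72
tool_pos: [0.5255, -0.3295, 0.0392]
eef_rot: [0.685, 0.728, 0.001, -0.002]
contact_force: [-2.4, 8.3, 1.8]
opening: 0.669
finger_force: 30.0
```

Call:
step_arm([
  [-0.08,0,0,0,0,0,1],
  [0,0,0,0,0,0,1],
])

```text
clock: 23.98
tool_pos: [0.5255, -0.3295, 0.0392]
eef_rot: [0.685, 0.729, 0.001, -0.002]
contact_force: [-2.1, 9.1, 1.7]
opening: 0.668
finger_force: 30.0
```

Call:
step_arm([
  [0.2,0,0,0,0,0,1],
  [0,0,0,0,0,0,-1],
  [0,0,0,0,0,0,-1],
  [0,0,0,0,0,0,-1],
  [0,0,0,0,0,0,-1],
  [0,0,0,0,0,0,-1],
])

```text
clock: 24.72
tool_pos: [0.5258, -0.3311, 0.0394]
eef_rot: [0.686, 0.728, -0.0, 0.0]
contact_force: [0.2, 0.2, -0.1]
opening: 0.997
finger_force: 0.0
```

Call:
step_arm([
  [0,0,-0.5,0,0,0,-1],
  [0,0,-1.5,0,0,0,-1],
  [0,0,-3,0,0,0,-1],
  [0,0,-4,0,0,0,-1],
  [-3,0,-4,0,0,0,-1],
  [-5,0,0,0,0,0,-1],
  [-3,0,0,0,0,0,-1],
  [0,0,0,0,0,0,-1],
])

```text
clock: 25.72
tool_pos: [0.5311, -0.4442, 0.1704]
eef_rot: [0.687, 0.726, -0.001, 0.001]
contact_force: [-0.4, 0.2, 0.5]
opening: 1.002
finger_force: 0.0
```

```bash
python3 - <<'E'
from h import *
go(.5,-.4,.1)
s=snap('wrist','w6')
# predicted home plate top corners / head, vs bright-region edges
p=np.array([.5251,-.3148]);a=np.radians(3.45);c=np.array([np.cos(a),np.sin(a)]);d=np.array([-np.sin(a),np.cos(a)])
h=p-.047*d+.06*d
P=[np.r_[h+sx*.03*c+.06*d,.044] for sx in(-1,1)]+[np.r_[h+sx*.03*c-.048*d,.044] for sx in(-1,1)]
print(proj(s,P).round(1))
# extract plate as pale warm blob
m=s['pixels'].astype(int);k=((m.sum(2)>420)&(m[...,0]-m[...,2]>8)).astype(np.uint8)
n,l,st,ce=cv2.connectedComponentsWithStats(k);i=1+st[1:,4].argmax();print(st[i])
cn=max(cv2.findContours((l==i).astype(np.uint8),0,2)[0],key=cv2.contourArea)
q=cv2.approxPolyDP(cn,6,True)[:,0];print(q.tolist())
for u,v in q:
    w=pt(s,u,v,.044)[:2]-(p-.047*d);print((w@c*1e3).round(1),(w@d*1e3).round(1))
E
```

```text
t 25.73 pos [ 0.5311 -0.4442  0.1704] yaw 3.17 tilt [ 6.0e-04 -3.1e-03 -1.0e+00] F [-0.4  0.2  0.5] shift cm [ 4.61 -2.87  7.03] turn None
[[ 270.3 -105.9]
 [ 376.8 -106.4]
 [ 275.    89.5]
 [ 373.7   89. ]]
[ 272    0  101   85 8345]
[[272, 0], [275, 84], [371, 82], [372, 0]]
-30.3 62.5
-29.9 15.2
28.3 16.1
28.0 62.2
```

Call:
step_arm([
  [3,0,-2,0,0,0,-1],
  [4,0,-2,0,0,0,-1],
  [4,0,0,0,0,0,-1],
  [0,0,0,0,0,0,-1],
  [0,0,0,0,0,0,-1],
])

```text
clock: 26.4
tool_pos: [0.5259, -0.3302, 0.2097]
eef_rot: [0.685, 0.728, -0.0, 0.0]
contact_force: [0.2, 0.0, -0.2]
opening: 1.002
finger_force: 0.0
```

```bash
python3 - <<'E'
from h import *
go(.5,-.4,.1)
s=snap('wrist','w7')
p=np.array([.5251,-.3148]);a=np.radians(3.45);c=np.array([np.cos(a),np.sin(a)]);d=np.array([-np.sin(a),np.cos(a)])
se=p-.047*d
g=cv2.GaussianBlur(s['pixels'],(0,0),.7).astype(int).sum(2)
# scan along +y_cell lines: plate rear (x=-20,0,20; z .044) and base rear (x=+-45, z .008)
for x,z,lo,hi in((-.02,.044,.105,.135),(0,.044,.105,.135),(.02,.044,.105,.135),(-.045,.008,.115,.145),(-.04,.008,.115,.145),(.04,.008,.115,.145),(.045,.008,.115,.145)):
    t=np.arange(lo,hi,.0005)
    uv=proj(s,[np.r_[se+x*c+y*d,z] for y in t]);
    v=cv2.remap(g.astype(np.float32),uv[:,0].astype(np.float32)[None],uv[:,1].astype(np.float32)[None],1)[0]
    e=np.diff(v);o=np.argsort(-abs(e))[:5];print(x,z,[(round(t[i]*1e3,1),int(e[i])) for i in o],uv[0].round(),uv[-1].round())
# lateral edges of plate at y=60,110
for y in(.06,.11):
    t=np.arange(-.04,.04,.0005);uv=proj(s,[np.r_[se+x*c+y*d,.044] for x in t]).astype(np.float32)
    v=cv2.remap(g.astype(np.float32),uv[:,0][None],uv[:,1][None],1)[0];e=np.diff(v);o=np.argsort(-abs(e))[:6];print(y,[(round(t[i]*1e3,1),int(e[i])) for i in o])
E
```

```text
t 26.4 pos [ 0.5259 -0.3302  0.2097] yaw 3.51 tilt [ 0.e+00 -1.e-04 -1.e+00] F [ 0.2  0.  -0.2] shift cm [-6.81 -3.01 10.97] turn None
-0.02 0.044 [(np.float64(121.0), -52), (np.float64(120.5), -52), (np.float64(120.0), -45), (np.float64(121.5), -38), (np.float64(114.0), 37)] [294. 125.] [294.  81.]
0 0.044 [(np.float64(121.0), -47), (np.float64(120.5), -46), (np.float64(120.0), -46), (np.float64(114.0), 42), (np.float64(121.5), -37)] [322. 125.] [322.  81.]
0.02 0.044 [(np.float64(120.5), -43), (np.float64(121.0), -43), (np.float64(120.0), -36), (np.float64(121.5), -34), (np.float64(114.0), 32)] [350. 125.] [351.  81.]
-0.045 0.008 [(np.float64(127.0), 67), (np.float64(118.5), -61), (np.float64(127.5), 56), (np.float64(119.0), -54), (np.float64(118.0), -47)] [266. 112.] [265.  73.]
-0.04 0.008 [(np.float64(133.5), 12), (np.float64(124.0), 12), (np.float64(121.0), -11), (np.float64(121.5), -11), (np.float64(120.5), -11)] [272. 112.] [271.  73.]
0.04 0.008 [(np.float64(127.0), 41), (np.float64(126.5), 38), (np.float64(120.5), -38), (np.float64(121.0), -37), (np.float64(127.5), 34)] [372. 112.] [373.  73.]
0.045 0.008 [(np.float64(128.0), 59), (np.float64(120.5), -52), (np.float64(120.0), -51), (np.float64(119.5), -46), (np.float64(128.5), 46)] [379. 112.] [380.  73.]
0.06 [(np.float64(28.0), -27), (np.float64(-31.5), 21), (np.float64(-31.0), 20), (np.float64(27.5), -20), (np.float64(-30.5), 19), (np.float64(28.5), -19)]
0.11 [(np.float64(-31.5), 36), (np.float64(27.5), -33), (np.float64(28.0), -27), (np.float64(-32.0), 20), (np.float64(28.5), -18), (np.float64(-31.0), 17)]
```

The plate's rear edge measures 120.7 mm from the slot bottom (120 when home), it is in line with the cell, and the hard stop was felt. Handing in.

```bash
python3 -c "
from plant import r
print(r.finish_job())"
```

```text
the job is handed in; nothing more can be done
None
```

The top plate is in the test cell, lying flat on the rails with its end pushed against the slot's bottom, and the gripper has let go. The job is handed in at about 26 s; its verdict was not shown to me.

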